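# Clear the jammed shutter of the ball feeder

### The job

The row of balls in the feeder has jammed at the outlet: the spring shutter is caught on the leading ball. With the fingertips, gently nudge that ball back against its spring until the shutter snaps fully shut in front of it, without pressing the row hard against its stop, and ease off so that the row rests on the shutter. Then get the rig ready by setting the spare ball from the rubber ring into the white cup without dropping it, and leave everything else on the board where it is.

Things in the scene. Friction and masses are not known exactly. Their poses are not given: they have to be found in the camera images.
- feeder: ball feeder screwed to the board: a white trough on an aluminium base, 64 mm wide, 235 mm long. Origin on the board below the middle of the outlet; x runs level from the outlet back along the row (the way a ball is pushed back), y across, z up. Trough floor at z 36 mm, inner width 51 mm, wall tops at z 64 mm. Free space in front of the outlet (negative x).
- outlet (a point): middle of the outlet, in the shutter's mid plane (feeder x 0), at the height of the balls' centres, 61 mm above the board. The trough holds one row of three balls that a spring follower presses towards the outlet. Axes as the feeder's
- cover_front (a point): middle of the front edge of the clear cover that lies over the rear of the row: 80 mm behind the outlet, top 93 mm above the board. In front of it the trough is open above
- solenoid_top (a point): top of the black and copper solenoid that stands beside the outlet, 68 mm above the board; it covers 61 to 114 mm from the row's axis on the feeder's +y side
- shutter (a joint): steel shutter blade, 8 mm thick, top 64 mm above the board, sliding across the outlet along feeder y. Value in m: 0 fully shut, 0.040 fully open. It starts caught at about 0.021, its bevelled nose against the leading ball. Once the ball stands back far enough its own spring (1.8 to 3 N) throws it shut by itself; its rear face (feeder x 4 mm) then holds the row
- lead_ball_center (a point): centre of the leading ball, the blocking piece: black, 50 mm diameter, 90 g. Jammed, it is at feeder x 24 mm, z 61 mm. It must go back about 5 mm (x 29 mm or a little more) for the blade to pass. Reach it above the blade and walls: push along feeder +x with the lower end of the fingertip 67 to 73 mm above the board
- lead_ball: the leading ball (its frame rolls with it, use lead_ball_center). Pushed back it gives way against the spring at about 5 to 11 N. Only 1.5 mm beyond where the blade passes, the row is solid against its stop and the force shoots up within half a millimetre: more than 15 N harms the follower. When let go, it follows and rests on the shut blade
- second_ball: the ball behind the leading one in the trough, same kind, partly under the cover (its frame rolls with it)
- spare_ball_center (a point): centre of the spare ball, black, 50 mm diameter, 60 to 130 g. It rests on a black rubber ring (41 mm outside diameter, 8 mm high, fixed) on the board, its centre 28 mm above the board
- cup_seat (a point): where the ball's centre is when it sits in the presentation cup: a white shallow cup, 41 mm outside diameter, rim 31 mm inside diameter, on a short steel post. Rim top 58 mm above the board; this point lies on the post's axis, 78 mm above the board (20 mm above the rim). The ball overhangs the rim all round
- spare_ball: the spare ball (its frame rolls with it; for its position use spare_ball_center)
- bolt_post_a: small steel bolt post, 22 mm diameter, 38 mm high; bystander (origin under its centre)
- bolt_post_b: small steel bolt post, 22 mm diameter, 38 mm high; bystander (origin under its centre)
- encoder: black cylindrical encoder, 38 mm diameter, 50 mm high; bystander (origin under its centre)
- screwdriver: screwdriver, 170 mm, lying; bystander (origin under its centre)
- angle_bracket: aluminium angle bracket 40 x 30 x 40 mm; bystander (origin under its centre)
- caliper: caliper, 200 mm, lying; bystander (origin under its centre)
- tape_roll: roll of white tape, 76 mm diameter, 24 mm high; bystander (origin under its centre)
Things that resemble listed ones, but are neither listed nor needed, are in the scene too. What is shaped like the spare_ball but brown or turquoise is not meant.

How it is judged:
By the outcome, as a careful person would: the job done as asked, in the order asked, and still so for the second after the job is handed in, with the robot touching nothing.
It also fails if it takes over 58 s, if anything falls off the work surface, if the arm or the gripper's body presses on something with over 40 N, if the wrist force passes 120 N, or if a joint passes its speed limit or range.

### The arm

A 7-joint arm with a two-finger parallel gripper is mounted at the origin on the work surface. World frame = base frame: x ahead of the robot, y to its left, z up, the work surface at z = 0. Lengths are in m, angles in rad, forces in N, time in s.
With the tool pointing down it reaches from about 0.425 to 0.875 m from the base axis. Payload 9.9 kg.
Tool frame: the origin (TCP) lies midway between the tips of the shut fingers; the grasp point (between the pads) lies 19 mm behind it; z points along the fingers, y is the line along which they close (so a half turn about z gives the same grasp; the last joint's range is limited). The gripper opens to 85 mm and grips with 20 to 120 N. Pads are 22 mm wide; open, the fingers measure 114 mm over their backs; the gripper's body (76 mm by 85 mm) begins 54 mm behind the grasp point. The pads swing forward as they close: fully open they stand 13 mm farther back than shut.
Start: joints at [-1.32, 0.576, 0.025, 1.437, -0.015, 1.129, -0.057], TCP at [0.222, 0.638, 0.231] pointing down, gripper open.
Joint ranges: [-2.76, 2.76], [-0.34, 2.15], [-1.52, 1.57], [0.19, 2.46], [-1.09, 4.23], [0.17, 1.99], [-2.82, 2.82]. Speed limits (rad/s): [2.22, 2.22, 3.01, 3.01, 3.14, 3.14, 3.14].

### API

Orientations are given as a unit quaternion [x, y, z, w].
In Python, from plant import * gives the robot as it stands.
- The arm moves only by the tool step_arm, never from a script. Its argument "commands" is a list of rows, each an object with "xyz": the shift along the world's x, y, z in m, a list of three; "turn": the turn about the world's z in degrees. In form: [{"xyz": [x, y, z], "turn": turn}, ...]. A call has 1 to 5 rows; each row is the pose to reach, as a shift and turn from the pose commanded when the call began; what a row does not reach only later rows make up. A row lasts 1/10 s, in which the tool goes at most 50 mm and 8.59 degrees, less where a joint would pass 70% of its speed; a pose out of reach is approached as far as the arm can. A call with a gripper value outside its range is refused whole. "gripper" is the closure, from 0 (fully open) to 1 (shut), set as the call begins (left out, the last holds). The fingers move at their own pace and stop on an object; "force" is the grip in N (left out, the last holds). Time passes only in rows, so rows that repeat a pose let the fingers close. It gives the time, the measured TCP pose, the force, the opening and the grip force at its end, in the units of the state.
- sense(): the state, without advancing time (a new reading comes with each control period).
- snapshot(name): name is "scene" or "top" or "wrist"; returns a dict with "frame" (420x560x3 uint8, red, green, blue), "fx", "fy", "cx", "cy" (pixels), "rvec" (rotation vector, rad) and "tvec" (3), from world to camera coordinates, as OpenCV has them; the wrist camera has in their place "mount" (4x4, takes a point from camera to tool coordinates, whose origin is the TCP and whose axes are the flange's). Camera axes: x right, y down, z forward; pixel columns grow to the right and rows downward; lengths in m; the calibration is good to about 2 mm. A picture is of the moment at which its call begins: read the wrist's pose just before it. There is no depth.
- job_done(): hands the job in; it is judged then, once.
The state is a dict: "t": time; "joints": joint angles; "dq": joint speeds; "joint_efforts": joint torques, N m; "tcp_pos": TCP position; "tool_rot": TCP orientation; "contact_force": force on the tool from outside, world axes, zero at the start; "ft_torque": the same for the moment, N m; "gripper_width": finger opening in m; "gripper_force": force on a finger pad.
Only numpy, scipy, OpenCV 4.12 (cv2) and the standard library are available. Lean on these libraries where they do the work, as an engineer would, in place of code of your own. Each camera call takes 0.05 s, during which the arm holds its last target. There are 200 camera calls.

## Working session

There is one attempt and no reset: what is moved stays moved. The work goes in short steps, Python scripts to look and compute and a tool call to move; the robot and the scene stay as the last step left them, time stands still between calls to the robot, and variables do not carry over. Pictures are saved under pics/ and viewed, at most 10 in all, crops included, and the job is handed in when it is done.

Besides the shell and the picture viewer there is one more tool, called after "Emit:" as a command line: name --argument value ..., lists and objects as JSON in quotes. step_arm: Moves the arm, as the interface text tells. Its arguments: {"type":"object","properties":{"commands":{"type":"array"},"gripper":{"type":"number"},"force":{"type":"number"}},"required":["commands"]}

```bash
mkdir -p pics
cat > h.py <<'E'
from plant import *
import numpy as np, cv2, pickle
from scipy.spatial.transform import Rotation as R
def snap(n):
    s=sense(); d=snapshot(n); d['s']=s; pickle.dump(d,open(f'pics/{n}.pkl','wb')); return d
def cam(d):
    "camera->world R, origin"
    if 'mount' in d:
        M=np.array(d['mount']); Rt=R.from_quat(d['s']['tool_rot']).as_matrix()
        return Rt@M[:3,:3], Rt@M[:3,3]+np.array(d['s']['tcp_pos'])
    r=cv2.Rodrigues(np.array(d['rvec'],float))[0]; return r.T, -r.T@np.array(d['tvec'],float).ravel()
def ray(d,u,v):
    Rc,o=cam(d); w=Rc@np.array([(u-d['cx'])/d['fx'],(v-d['cy'])/d['fy'],1]); return o,w/np.linalg.norm(w)
def onz(d,u,v,z):
    o,w=ray(d,u,v); return o+w*(z-o[2])/w[2]
def px(d,p):
    Rc,o=cam(d); c=Rc.T@(np.array(p)-o); return d['fx']*c[0]/c[2]+d['cx'],d['fy']*c[1]/c[2]+d['cy']
E
python3 - <<'E'
from h import *
for n in('scene','top'):
    d=snap(n); cv2.imwrite(f'pics/{n}.png',cv2.resize(d['frame'][...,::-1],(784,588))); print(n,cam(d)[1],cam(d)[0][:,2],d['fx'])
print(sense())
E
```

```text
scene [ 1.0234358  -0.65524764  0.73588624] [-0.48740498  0.59116139 -0.64262321] 389.98481603937245
top [ 0.28992777 -0.07981632  1.36308486] [ 0.20150238  0.01123485 -0.97942359] 453.07548803388073
{'t': 0.1, 'joints': array([-1.31982086,  0.57642954,  0.02487943,  1.43783019, -0.01499545,
        1.12898556, -0.05650466]), 'dq': array([-0.0003949 , -0.00328431,  0.00071449, -0.00024768,  0.0009324 ,
        0.00263973, -0.00049211]), 'joint_efforts': array([ 4.79867362e-03, -7.67304611e+01,  2.25754447e+00, -2.86607856e+01,
        1.58437720e-02,  8.57960695e-03, -5.09450342e-05]), 'tcp_pos': array([0.22165581, 0.63714176, 0.23053986]), 'tool_rot': array([ 1.66605743e-01,  9.86023320e-01, -7.29996139e-04, -7.46888174e-05]), 'contact_force': array([-0.86770076,  0.59096956,  0.31245436]), 'ft_torque': array([-0.03723731, -0.04276099, -0.03274606]), 'gripper_force': 0.0, 'gripper_width': 0.08535889611884898}
```

View pics/top.png

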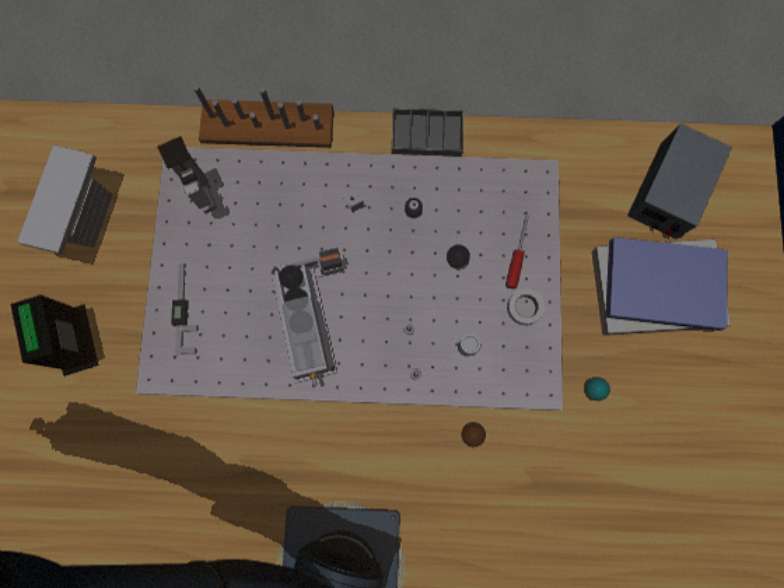

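View pics/scene.png

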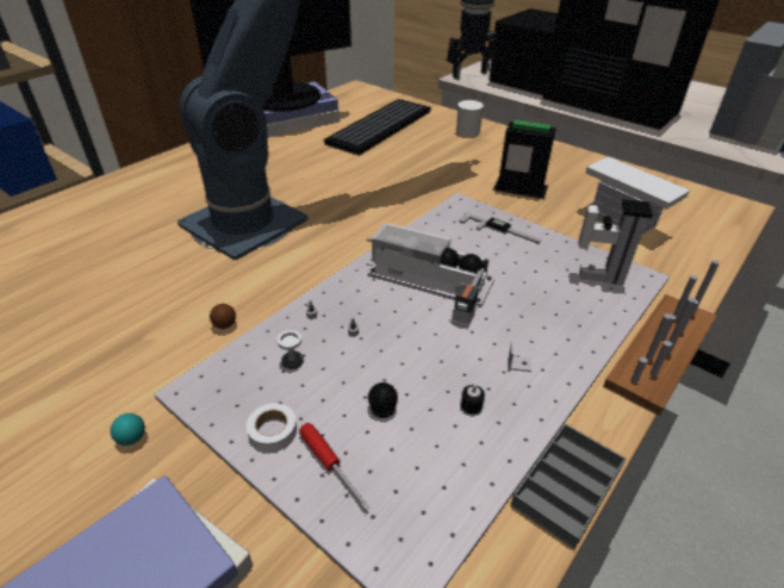

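The top view (784-px scale) shows the feeder outlet at (291,268) with the row running down to (318,378), and the solenoid at (332,260). The cup is at (470,345), the tape roll at (526,307) and the encoder at (414,208).
Candidates for the spare ball are the black ball at (458,257), brown at (473,434), turquoise at (598,389), the feeder balls at (291,276), and the encoder at (414,208). I choose (458,257): black, and on its ring on the board.

```bash
cat >> h.py <<'E'
def blob(d,c,mask,r=30):
    "component of mask nearest c"
    n,l,st,ce=cv2.connectedComponentsWithStats(mask.astype(np.uint8))
    k=min([i for i in range(1,n) if st[i,4]>15],key=lambda i:np.hypot(*(ce[i]-c)))
    return ce[k],st[k],l==k
def tri(rs):
    A=sum(np.eye(3)-np.outer(w,w) for o,w in rs); b=sum((np.eye(3)-np.outer(w,w))@o for o,w in rs); return np.linalg.solve(A,b)
E
python3 - <<'E'
from h import *
t=pickle.load(open('pics/top.pkl','rb')); s=pickle.load(open('pics/scene.pkl','rb'))
def dark(d,th=50): return d['frame'].max(2)<th
rs=[]
for d,c in((t,(458/1.4,257/1.4)),(s,(383/1.4,399/1.4))):
    ce,st,_=blob(d,c,dark(d)); print(ce,st); rs.append(ray(d,*ce))
p=tri(rs);print('spare',p, [np.linalg.norm(np.cross(p-o,w)) for o,w in rs])
# board corners z: from both views
for z in(0,.01,.02): print(z,[onz(t,u/1.4,v/1.4,z)[:2].round(3) for u,v in((562,409),(137,393))],[onz(s,u/1.4,v/1.4,z)[:2].round(3) for u,v in((162,397),(462,197))])
for n,u,v,z in(('out',291,276,.061),('rear',318,378,.064),('cup',470,343,.058),('sol',332,260,.068),('tape',526,307,.024),('pa',409,328,.038),('pb',416,373,.038),('enc',414,206,.05)): print(n,onz(t,u/1.4,v/1.4,z+.01))
a=t['frame'][165:285,180:250];cv2.imwrite('pics/f.png',np.hstack([cv2.resize(a[...,::-1],(350,600),interpolation=2),cv2.resize(t['frame'][150:270,280:370][...,::-1],(450,600),interpolation=2)]))
E
```

```text
[326.71563981 182.96682464] [319 175  16  17 211]
[273.         285.73604061] [263 274  20  25 394]
spare [ 0.64935745 -0.22318969  0.03213629] [np.float64(0.0008007655662390774), np.float64(0.0008007655662390865)]
0 [array([ 0.334, -0.452]), array([0.332, 0.45 ])] [array([ 0.34 , -0.441]), array([0.349, 0.453])]
0.01 [array([ 0.333, -0.449]), array([0.331, 0.446])] [array([ 0.349, -0.444]), array([0.358, 0.438])]
0.02 [array([ 0.333, -0.446]), array([0.331, 0.442])] [array([ 0.358, -0.447]), array([0.368, 0.423])]
out [0.58313882 0.12859714 0.071     ]
rear [0.37352754 0.05910725 0.074     ]
cup [ 0.45725087 -0.2474304   0.068     ]
sol [0.61913014 0.04410866 0.078     ]
tape [ 0.54323105 -0.36993331  0.034     ]
pa [ 0.48640867 -0.12217832  0.048     ]
pb [ 0.3933396 -0.1395081  0.048    ]
enc [ 0.75059417 -0.12432868  0.06      ]
```

View pics/f.png

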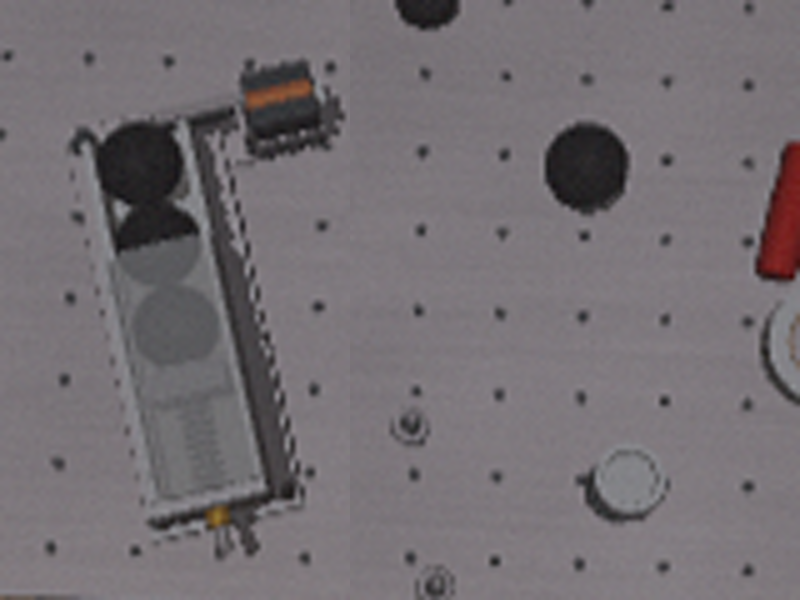

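The crop shows the spare as a plain black sphere, the cup with its white rim, and the shutter and solenoid at the outlet on the feeder's +y side (world -y). I'll move the wrist camera over the feeder.

Emit:
step_arm --commands '[{"xyz": [0.025, -0.042, 0.006], "turn": 0}, {"xyz": [0.05, -0.084, 0.012], "turn": 5}, {"xyz": [0.075, -0.126, 0.018], "turn": 10}, {"xyz": [0.1, -0.168, 0.024], "turn": 15}, {"xyz": [0.125, -0.21, 0.03], "turn": 20}]' --gripper 1

```text
t: 0.6
tcp_pos: [0.3474, 0.4255, 0.2612]
tool_rot: [-0.009, 1.0, -0.0, -0.0]
contact_force: [0.7, -0.5, -0.1]
gripper_width: 0.0123
gripper_force: 0.0
```

Emit:
step_arm --commands '[{"xyz": [0.025, -0.042, 0.006], "turn": 3}, {"xyz": [0.05, -0.084, 0.012], "turn": 6}, {"xyz": [0.075, -0.126, 0.018], "turn": 9}, {"xyz": [0.1, -0.168, 0.024], "turn": 12}, {"xyz": [0.125, -0.21, 0.03], "turn": 15}]'

```text
t: 1.1
tcp_pos: [0.4723, 0.2156, 0.2915]
tool_rot: [-0.139, 0.99, -0.0, -0.0]
contact_force: [0.6, -0.1, -0.6]
gripper_width: -0.0004
gripper_force: 0.0
```

Emit:
step_arm --commands '[{"xyz": [0.025, -0.042, 0.006], "turn": 0}, {"xyz": [0.05, -0.084, 0.012], "turn": 0}, {"xyz": [0.08, -0.12, 0.012], "turn": 0}, {"xyz": [0.08, -0.12, 0.012], "turn": 0}, {"xyz": [0.08, -0.12, 0.012], "turn": 0}]'

```text
t: 1.6
tcp_pos: [0.5519, 0.0965, 0.3027]
tool_rot: [-0.136, 0.991, -0.0, -0.001]
contact_force: [0.1, 0.9, -0.7]
gripper_width: 0.0001
gripper_force: 0.0
```

Run:
```python
from h import *
d=snap('wrist'); print(d['s']['t'],d['s']['tcp_pos'],d['s']['tool_rot'],d['s']['contact_force'],d['fx'],np.array(d['mount']).round(3)); print(cam(d)[1],cam(d)[0][:,2])
cv2.imwrite('pics/w1.png',cv2.resize(d['frame'][...,::-1],(784,588)))
```

```text
1.6 [0.5518543  0.09654831 0.30266537] [-1.36340241e-01  9.90661882e-01 -5.04841144e-05 -6.10069835e-04] [ 0.08320537  0.86944045 -0.70218759] 357.4011637188482 [[-0.001 -0.945 -0.328  0.084]
 [ 1.    -0.001  0.    -0.001]
 [-0.    -0.328  0.945 -0.142]
 [ 0.     0.     0.     1.   ]]
[0.47156604 0.07280137 0.44477885] [ 0.31438649  0.08842069 -0.9451682 ]
```

View pics/w1.png

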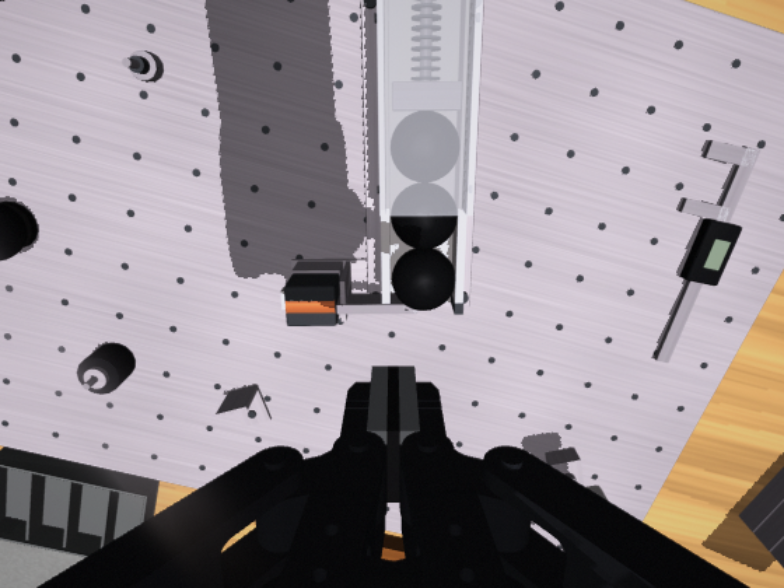

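The wrist picture shows the lead ball at (424,278), the third ball under the cover at (425,147), the blade at about (385,309), caught and only partly across, and the solenoid at (312,300). Tool x is almost parallel to the row. Next I'll measure with circle fits.

Run:
```python
from h import *
t=pickle.load(open('pics/top.pkl','rb')); w=pickle.load(open('pics/wrist.pkl','rb'))
def circ(d,c,r,win=40):
    x0,y0=int(c[0]-win),max(0,int(c[1]-win)); g=cv2.cvtColor(d['frame'],cv2.COLOR_RGB2GRAY)[y0:y0+2*win,x0:x0+2*win]
    g=cv2.resize(g,None,fx=4,fy=4,interpolation=2); k=cv2.HoughCircles(cv2.GaussianBlur(g,(5,5),1),cv2.HOUGH_GRADIENT,1.5,400,param1=80,param2=10,minRadius=int(4*r*.85),maxRadius=int(4*r*1.15))[0][0]
    return np.array([(k[0]-1.5)/4+x0,(k[1]-1.5)/4+y0]),k[2]/4
def darkfit(d,c,th=40):
    m=d['frame'].max(2)<th; ce,st,l=blob(d,c,m); print('dark',ce,st); return l
L,rl=circ(w,(303,198.5),23); T,rt=circ(w,(304,105),24.5); print(L,rl,T,rt)
Lt,rr=circ(t,(208,197),8.5,20); print(Lt,rr)
o,_=ray(w,*L); print('tri lead',tri([ray(w,*L),ray(t,*Lt)]))
for z in(.061,.065,.067): 
    a,b=onz(w,*L,z),onz(w,*T,z); print(z,a,b,np.linalg.norm(b-a),np.degrees(np.arctan2(*(b-a)[1::-1])))
print('range est z', [ (o+ray(w,*c)[1]*.025/np.sin(np.arctan(r/w['fx']))) for c,r in((L,rl),(T,rt))])
l=darkfit(w,(303,198.5))
```

```text
[302.1875 199.4375] 23.1375 [302.8125 104.9375] 24.875
[208.0625 198.1875] 9.5125
tri lead [0.57310502 0.12343809 0.10242204]
0.061 [0.58554777 0.13035403 0.061     ] [0.48682215 0.10127372 0.061     ] 0.10291944367490002 -163.5872995082677
0.065 [0.58435978 0.12975418 0.065     ] [0.48666314 0.10097697 0.065     ] 0.10184674836470728 -163.5872995082677
0.067 [0.58376578 0.12945425 0.067     ] [0.48658364 0.10082859 0.067     ] 0.10131040070961106 -163.58729950826773
range est z [array([0.58062066, 0.12786619, 0.07758968]), array([0.48582908, 0.09942036, 0.08598145])]
dark [302.35249685 187.17834662] [ 279  155   47   67 2383]
```

Emit:
step_arm --commands '[{"xyz": [0.03, 0.016, -0.03], "turn": 0.7}, {"xyz": [0.06, 0.032, -0.06], "turn": 0.7}, {"xyz": [0.093, 0.051, -0.09], "turn": 0.7}, {"xyz": [0.093, 0.051, -0.13], "turn": 0.7}, {"xyz": [0.093, 0.051, -0.13], "turn": 0.7}]'

```text
t: 2.15
tcp_pos: [0.6408, 0.1505, 0.1675]
tool_rot: [-0.145, 0.989, -0.0, -0.005]
contact_force: [-0.9, -0.1, -0.0]
gripper_width: -0.0001
gripper_force: 0.0
```

```bash
cp pics/wrist.pkl pics/w1.pkl
python3 - <<'E'
from h import *
d=snap('wrist'); print(d['s']['t'],d['s']['tcp_pos'],d['s']['tool_rot'])
for z in (.061,.067): print(px(d,(.584,.1297,z)))
cv2.imwrite('pics/w2.png',cv2.resize(d['frame'][...,::-1],(784,588)))
E
```

```text
2.15 [0.64081618 0.15054464 0.16747032] [-1.45499803e-01  9.89344421e-01 -1.53933771e-04 -5.23448730e-03]
(np.float64(276.59856209970314), np.float64(119.83596494393898))
(np.float64(276.52049405026816), np.float64(120.65183633640488))
```

View pics/w2.png

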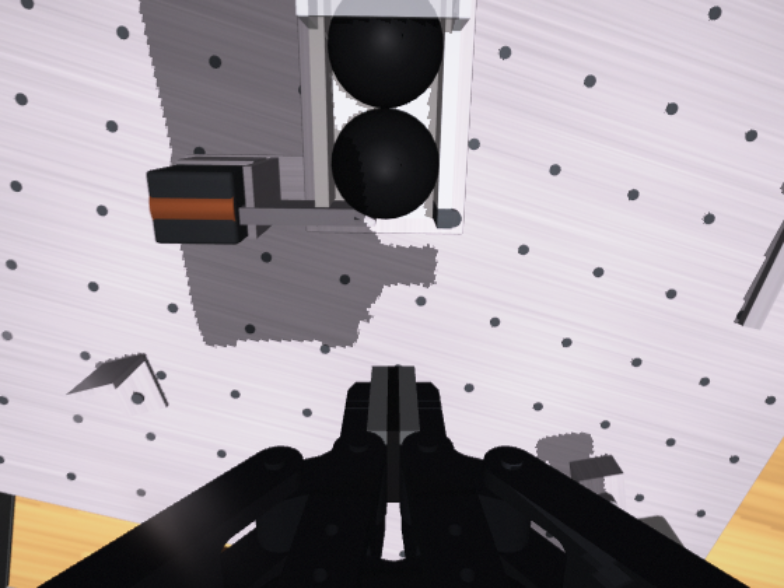

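The second view shows the lead ball at (386,163), with the blade nose at about (360,212) against it and the walls clear. I'll triangulate the lead ball from the two wrist views, and the board height from a hole seen in both.

```bash
cat >> h.py <<'E'
def circ(d,c,r,win=60):
    x0,y0=max(0,int(c[0]-win)),max(0,int(c[1]-win)); g=cv2.cvtColor(d['frame'],cv2.COLOR_RGB2GRAY)[y0:y0+2*win,x0:x0+2*win]
    g=cv2.resize(g,None,fx=4,fy=4,interpolation=2); k=cv2.HoughCircles(cv2.GaussianBlur(g,(5,5),1),cv2.HOUGH_GRADIENT,1.5,400,param1=80,param2=10,minRadius=int(4*r*.9),maxRadius=int(4*r*1.1))[0][0]
    return np.array([(k[0]-1.5)/4+x0,(k[1]-1.5)/4+y0]),k[2]/4
def holes(d):
    g=cv2.cvtColor(d['frame'],cv2.COLOR_RGB2GRAY); m=cv2.adaptiveThreshold(g,255,1,1,21,25)
    n,l,st,ce=cv2.connectedComponentsWithStats(m); return np.array([ce[i] for i in range(1,n) if 8<st[i,4]<90 and max(st[i,2:4])<12])
E
python3 - <<'E'
from h import *
d=snap('wrist'); a=pickle.load(open('pics/w1.pkl','rb')); print(d['s']['tcp_pos'])
L2,r2=circ(d,(276,116),39); L1,r1=circ(a,(302.2,199.4),23); S2,_=circ(d,(275,36),40); print(L2,r2,L1,r1,S2)
rs=[ray(a,*L1),ray(d,*L2)]; p=tri(rs); print('lead',p,[np.linalg.norm(np.cross(p-o,w)) for o,w in rs])
for z in(.061,.067):print(z,onz(a,*L1,z),onz(d,*L2,z),np.linalg.norm(onz(d,*L2,z)-onz(d,*S2,z)))
H1,H2=holes(a),holes(d)
for z in np.arange(-.006,.02,.003):
    P1=np.array([onz(a,*h,z)[:2] for h in H1]);P2=np.array([onz(d,*h,z)[:2] for h in H2])
    D=np.linalg.norm(P1[:,None]-P2[None],axis=2).min(1); D=D[D<.008]; print(round(z,3),len(D),np.median(D))
s=[];
t=pickle.load(open('pics/top.pkl','rb'))
print('tri top/wrist lead sized', p)
E
```

```text
[0.64218856 0.14989875 0.17098323]
[274.6875 113.5625] 39.65 [302.1875 198.0625] 23.3875 [275.9375 111.9375]
lead [0.58105407 0.12743246 0.07264936] [np.float64(0.0008635882999789841), np.float64(0.0008635882999789539)]
0.061 [0.58398565 0.12988321 0.061     ] [0.58242299 0.1267988  0.061     ] 0.0013829778780176363
0.067 [0.58222808 0.12899079 0.067     ] [0.58196217 0.1267531  0.067     ] 0.0013501182876474106
-0.006 51 0.0038890560624405394
-0.003 51 0.0031866238594928423
0.0 51 0.0024874552395300047
0.003 51 0.002028329650729632
0.006 51 0.001270932790111952
0.009 51 0.0008924975826619109
0.012 51 0.0009015462406131117
0.015 51 0.001205477988466491
0.018 51 0.0017069048225438535
tri top/wrist lead sized [0.58105407 0.12743246 0.07264936]
```

Emit:
step_arm --commands '[{"xyz": [0, 0, -0.045], "turn": 0}, {"xyz": [0, 0, -0.09], "turn": 0}, {"xyz": [0, 0, -0.13], "turn": 0}, {"xyz": [0, 0, -0.148], "turn": 0}, {"xyz": [0, 0, -0.148], "turn": 0}]'

```text
t: 2.75
tcp_pos: [0.6441, 0.1486, 0.0254]
tool_rot: [-0.144, 0.99, -0.0, -0.001]
contact_force: [0.1, 0.6, 0.9]
gripper_width: 0.0002
gripper_force: 0.0
```

Emit:
step_arm --commands '[{"xyz": [0, 0, 0], "turn": 0}, {"xyz": [0, 0, 0], "turn": 0}, {"xyz": [0, 0, -0.003], "turn": 0}, {"xyz": [0, 0, -0.006], "turn": 0}, {"xyz": [0, 0, -0.008], "turn": 0}]'

```text
t: 3.25
tcp_pos: [0.6449, 0.1486, 0.0175]
tool_rot: [-0.144, 0.99, 0.0, 0.0]
contact_force: [0.1, -0.2, -0.1]
gripper_width: 0.0001
gripper_force: 0.0
```

Emit:
step_arm --commands '[{"xyz": [0, 0, -0.001], "turn": 0}, {"xyz": [0, 0, -0.002], "turn": 0}, {"xyz": [0, 0, -0.003], "turn": 0}]'

```text
t: 3.55
tcp_pos: [0.6448, 0.1485, 0.0141]
tool_rot: [-0.144, 0.99, -0.0, -0.0]
contact_force: [0.2, 0.9, -0.5]
gripper_width: 0.0002
gripper_force: 0.0
```

Emit:
step_arm --commands '[{"xyz": [0, 0, -0.001], "turn": 0}, {"xyz": [0, 0, -0.001], "turn": 0}]'

```text
t: 3.75
tcp_pos: [0.6447, 0.1485, 0.0131]
tool_rot: [-0.144, 0.99, -0.0, -0.0]
contact_force: [0.0, 0.2, 0.1]
gripper_width: 0.0
gripper_force: 0.0
```

Emit:
step_arm --commands '[{"xyz": [0, 0, -0.001], "turn": 0}, {"xyz": [0, 0, -0.001], "turn": 0}]'

```text
t: 3.95
tcp_pos: [0.6448, 0.1485, 0.0123]
tool_rot: [-0.144, 0.99, -0.0, 0.0]
contact_force: [0.6, 0.0, -0.9]
gripper_width: 0.0001
gripper_force: 0.0
```

Emit:
step_arm --commands '[{"xyz": [0, 0, -0.001], "turn": 0}, {"xyz": [0, 0, -0.001], "turn": 0}]'

```text
t: 4.15
tcp_pos: [0.6449, 0.1485, 0.0122]
tool_rot: [-0.144, 0.99, 0.0, 0.0]
contact_force: [-3.2, 0.4, 8.3]
gripper_width: -0.0001
gripper_force: 4.5
```

Contact puts the board top at z = 0.012, which agrees with the triangulated ball centre at 0.073. I'll raise to 0.082, 70 mm above the board, and close in.

Emit:
step_arm --commands '[{"xyz": [0, 0, 0.035], "turn": 0}, {"xyz": [0, -0.002, 0.071], "turn": 0}, {"xyz": [0, -0.002, 0.071], "turn": 0}, {"xyz": [0, -0.002, 0.071], "turn": 0}, {"xyz": [-0.01, -0.005, 0.071], "turn": 0}]'

```text
t: 4.65
tcp_pos: [0.6347, 0.1438, 0.0814]
tool_rot: [-0.144, 0.99, 0.0, -0.0]
contact_force: [0.4, 0.4, -0.5]
gripper_width: 0.0001
gripper_force: 0.0
```

Emit:
step_arm --commands '[{"xyz": [-0.006, -0.0018, 0], "turn": 0}, {"xyz": [-0.012, -0.0035, 0], "turn": 0}, {"xyz": [-0.015, -0.0045, 0], "turn": 0}, {"xyz": [-0.015, -0.0045, 0], "turn": 0}, {"xyz": [-0.015, -0.0045, 0], "turn": 0}]'

```text
t: 5.15
tcp_pos: [0.6199, 0.1391, 0.0823]
tool_rot: [-0.144, 0.99, 0.0, 0.0]
contact_force: [0.5, -0.6, -0.2]
gripper_width: 0.0001
gripper_force: 0.0
```

Run:
```python
from h import *
s=sense(); print(s['t'],s['tcp_pos'],s['contact_force']); f=np.array([-.9593,-.2825]); v=s['tcp_pos'][:2]-np.array([.5811,.1274]); print(v@f, v@[.2825,-.9593])
```

```text
5.15 [0.61992961 0.13908898 0.08227435] [ 0.49546279 -0.6243515  -0.22987641]
-0.04055138462720803 -0.00024387582997643703
```

Emit:
step_arm --commands '[{"xyz": [-0.001, -0.0003, 0], "turn": 0}, {"xyz": [-0.0019, -0.0006, 0], "turn": 0}, {"xyz": [-0.0029, -0.0008, 0], "turn": 0}, {"xyz": [-0.0038, -0.0011, 0], "turn": 0}]'

```text
t: 5.55
tcp_pos: [0.6159, 0.138, 0.0823]
tool_rot: [-0.144, 0.99, 0.0, 0.0]
contact_force: [0.7, -0.7, 1.0]
gripper_width: -0.0
gripper_force: 0.0
```

Emit:
step_arm --commands '[{"xyz": [-0.001, -0.0003, 0], "turn": 0}, {"xyz": [-0.001, -0.0003, 0], "turn": 0}]'

```text
t: 5.75
tcp_pos: [0.6148, 0.1376, 0.0823]
tool_rot: [-0.144, 0.99, -0.0, -0.0]
contact_force: [-0.0, -0.8, 0.3]
gripper_width: 0.0
gripper_force: 0.0
```

Emit:
step_arm --commands '[{"xyz": [-0.001, -0.0003, 0], "turn": 0}, {"xyz": [-0.001, -0.0003, 0], "turn": 0}]'

```text
t: 5.95
tcp_pos: [0.6139, 0.1373, 0.0823]
tool_rot: [-0.144, 0.99, -0.0, -0.0]
contact_force: [0.1, -0.4, -0.2]
gripper_width: 0.0001
gripper_force: 0.0
```

Emit:
step_arm --commands '[{"xyz": [-0.001, -0.0003, 0], "turn": 0}, {"xyz": [-0.001, -0.0003, 0], "turn": 0}]'

```text
t: 6.15
tcp_pos: [0.6129, 0.137, 0.0823]
tool_rot: [-0.144, 0.99, -0.0, -0.0]
contact_force: [-0.6, -0.2, -0.1]
gripper_width: -0.0
gripper_force: 0.0
```

Emit:
step_arm --commands '[{"xyz": [-0.001, -0.0003, 0], "turn": 0}, {"xyz": [-0.001, -0.0003, 0], "turn": 0}]'

```text
t: 6.35
tcp_pos: [0.6123, 0.1368, 0.0824]
tool_rot: [-0.144, 0.99, 0.0, 0.0]
contact_force: [1.0, 0.5, -0.6]
gripper_width: 0.0001
gripper_force: 0.5
```

Emit:
step_arm --commands '[{"xyz": [-0.001, -0.0003, 0], "turn": 0}, {"xyz": [-0.001, -0.0003, 0], "turn": 0}]'

```text
t: 6.55
tcp_pos: [0.6119, 0.1367, 0.0826]
tool_rot: [-0.144, 0.99, 0.0, 0.001]
contact_force: [5.5, 2.0, 0.3]
gripper_width: 0.0004
gripper_force: 1.9
```

Emit:
step_arm --commands '[{"xyz": [-0.001, -0.0003, 0], "turn": 0}, {"xyz": [-0.001, -0.0003, 0], "turn": 0}]'

```text
t: 6.75
tcp_pos: [0.6117, 0.1366, 0.0829]
tool_rot: [-0.144, 0.99, 0.0, 0.002]
contact_force: [6.5, 1.4, -1.1]
gripper_width: -0.0001
gripper_force: 2.8
```

Emit:
step_arm --commands '[{"xyz": [-0.001, -0.0003, 0], "turn": 0}, {"xyz": [-0.001, -0.0003, 0], "turn": 0}]'

```text
t: 6.95
tcp_pos: [0.6113, 0.1365, 0.0832]
tool_rot: [-0.144, 0.99, 0.0, 0.002]
contact_force: [8.1, 1.7, 0.0]
gripper_width: 0.0002
gripper_force: 3.5
```

Emit:
step_arm --commands '[{"xyz": [-0.001, -0.0003, -0.001], "turn": 0}, {"xyz": [-0.001, -0.0003, -0.001], "turn": 0}]'

```text
t: 7.15
tcp_pos: [0.611, 0.1364, 0.0826]
tool_rot: [-0.144, 0.99, 0.0, 0.003]
contact_force: [8.4, 2.3, 2.5]
gripper_width: -0.0002
gripper_force: 4.5
```

Emit:
step_arm --commands '[{"xyz": [-0.001, -0.0003, -0.0005], "turn": 0}, {"xyz": [-0.001, -0.0003, -0.0005], "turn": 0}]'

```text
t: 7.35
tcp_pos: [0.6107, 0.1363, 0.0825]
tool_rot: [-0.144, 0.99, 0.001, 0.004]
contact_force: [10.2, 3.1, 4.0]
gripper_width: 0.0001
gripper_force: 5.5
```

Run:
```python
from h import *
d=snap('wrist'); print(d['s']['t'],d['s']['tcp_pos'],d['s']['contact_force'],cam(d)[1])
cv2.imwrite('pics/w3.png',cv2.resize(d['frame'][:300,150:430][...,::-1],(560,600)))
```

```text
7.35 [0.61066784 0.13631084 0.08254329] [10.15049724  3.05266311  4.04907601] [0.52945726 0.11100598 0.22386691]
```

View pics/w3.png

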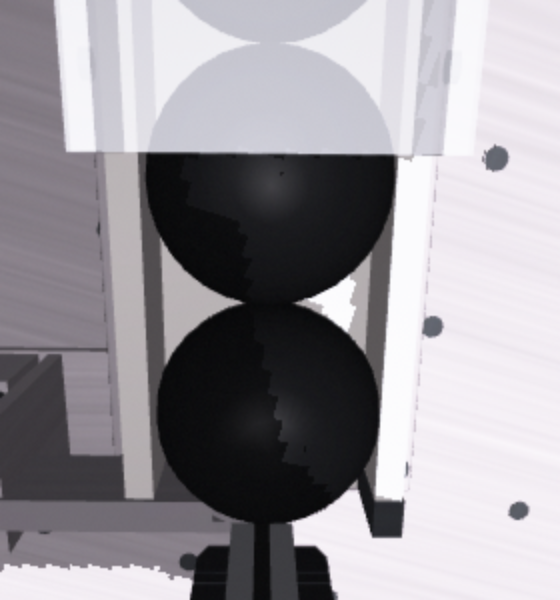

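Finger and ball are centred at (265,525) in the crop, and the blade is still caught at its left. I'll keep pushing in small steps.

Emit:
step_arm --commands '[{"xyz": [-0.0005, -0.00015, -0.0003], "turn": 0}, {"xyz": [-0.0005, -0.00015, -0.0003], "turn": 0}]'

```text
t: 7.6
tcp_pos: [0.6106, 0.1363, 0.0825]
tool_rot: [-0.144, 0.99, 0.001, 0.004]
contact_force: [9.9, 2.8, 4.8]
gripper_width: 0.0
gripper_force: 6.0
```

Emit:
step_arm --commands '[{"xyz": [-0.0005, -0.00015, -0.0003], "turn": 0}, {"xyz": [-0.0005, -0.00015, -0.0003], "turn": 0}]'

```text
t: 7.8
tcp_pos: [0.6105, 0.1363, 0.0824]
tool_rot: [-0.144, 0.99, 0.001, 0.005]
contact_force: [11.6, 2.5, 6.3]
gripper_width: -0.0001
gripper_force: 6.6
```

Emit:
step_arm --commands '[{"xyz": [0, 0, 0], "turn": 0}, {"xyz": [0, 0, 0], "turn": 0}]'

```text
t: 8.0
tcp_pos: [0.6106, 0.1363, 0.0824]
tool_rot: [-0.144, 0.99, 0.001, 0.005]
contact_force: [11.6, 3.0, 6.9]
gripper_width: 0.0
gripper_force: 6.6
```

The vertical load shows the finger is holding the ball from rolling, because I lowered it while pushing. I'll back off, start a little lower, and let the tip rise with the ball's front face.

Emit:
step_arm --commands '[{"xyz": [0.003, 0.001, 0.001], "turn": 0}, {"xyz": [0.007, 0.0021, 0.0005], "turn": 0}, {"xyz": [0.007, 0.0021, 0], "turn": 0}, {"xyz": [0.007, 0.0021, -0.0005], "turn": 0}, {"xyz": [0.007, 0.0021, -0.0005], "turn": 0}]'

```text
t: 8.5
tcp_pos: [0.6126, 0.137, 0.0794]
tool_rot: [-0.144, 0.99, -0.0, -0.0]
contact_force: [0.8, 1.3, 0.5]
gripper_width: -0.0002
gripper_force: 0.6
```

Emit:
step_arm --commands '[{"xyz": [-0.001, -0.0003, 0.0005], "turn": 0}, {"xyz": [-0.0019, -0.0006, 0.001], "turn": 0}, {"xyz": [-0.0029, -0.0009, 0.0015], "turn": 0}]'

```text
t: 8.8
tcp_pos: [0.6113, 0.1364, 0.0816]
tool_rot: [-0.144, 0.99, 0.0, 0.001]
contact_force: [6.5, 0.5, -1.2]
gripper_width: -0.0005
gripper_force: 2.9
```

Emit:
step_arm --commands '[{"xyz": [-0.001, -0.0003, 0.0005], "turn": 0}, {"xyz": [-0.0015, -0.0004, 0.0008], "turn": 0}]'

```text
t: 9.0
tcp_pos: [0.6106, 0.1364, 0.0828]
tool_rot: [-0.144, 0.99, 0.0, 0.002]
contact_force: [7.7, 1.1, -0.9]
gripper_width: 0.0001
gripper_force: 3.4
```

Emit:
step_arm --commands '[{"xyz": [-0.001, -0.0003, 0.0004], "turn": 0}, {"xyz": [-0.0015, -0.0004, 0.0006], "turn": 0}]'

```text
t: 9.2
tcp_pos: [0.6096, 0.1361, 0.0837]
tool_rot: [-0.144, 0.99, 0.0, 0.003]
contact_force: [8.9, 2.2, 0.5]
gripper_width: -0.0
gripper_force: 4.1
```

Emit:
step_arm --commands '[{"xyz": [-0.001, -0.0003, 0.0003], "turn": 0}, {"xyz": [-0.001, -0.0003, 0.0003], "turn": 0}]'

```text
t: 9.4
tcp_pos: [0.6085, 0.1358, 0.0841]
tool_rot: [-0.144, 0.99, 0.0, 0.003]
contact_force: [7.6, 2.1, 1.8]
gripper_width: -0.0003
gripper_force: 4.0
```

Emit:
step_arm --commands '[{"xyz": [-0.001, -0.0003, 0], "turn": 0}, {"xyz": [-0.001, -0.0003, 0], "turn": 0}]'

```text
t: 9.6
tcp_pos: [0.6075, 0.1355, 0.084]
tool_rot: [-0.144, 0.99, 0.0, 0.003]
contact_force: [8.4, 1.4, 0.9]
gripper_width: -0.0001
gripper_force: 3.9
```

Emit:
step_arm --commands '[{"xyz": [-0.001, -0.0003, 0], "turn": 0}, {"xyz": [-0.001, -0.0003, 0], "turn": 0}]'

```text
t: 9.8
tcp_pos: [0.6069, 0.1352, 0.0842]
tool_rot: [-0.144, 0.99, 0.0, 0.003]
contact_force: [9.2, 1.8, 1.7]
gripper_width: 0.0002
gripper_force: 4.3
```

Emit:
step_arm --commands '[{"xyz": [-0.0007, -0.0002, 0], "turn": 0}, {"xyz": [-0.0007, -0.0002, 0], "turn": 0}]'

```text
t: 10.0
tcp_pos: [0.6063, 0.1351, 0.0842]
tool_rot: [-0.144, 0.99, 0.0, 0.003]
contact_force: [9.4, 1.8, 1.6]
gripper_width: 0.0001
gripper_force: 4.5
```

```bash
cat > b.py <<'E'
from h import *
d=snap('wrist'); print(d['s']['t'],d['s']['tcp_pos'],d['s']['contact_force'])
f=np.array([-.9593,-.2825,0]);y=np.array([.2825,-.9593,0]);O=np.array([.5811,.1274,0])-.024*f
# grey along the blade top mid-line (z 64 over board) across y
for yy in(-.024,-.02,-.016,.018,.024,.03):
    u,v=px(d,O+yy*y+[0,0,.076]); print(yy,round(u),round(v),d['frame'][int(round(v)),int(round(u))])
E
python3 b.py
```

```text
10.0 [0.60634798 0.13507268 0.08424101] [9.41626358 1.79572218 1.60921251]
-0.024 333 264 [22 22 25]
-0.02 325 264 [244 238 244]
-0.016 316 264 [243 239 244]
0.018 244 264 [113 108 116]
0.024 232 264 [113 108 116]
0.03 219 264 [113 108 116]
```

Emit:
step_arm --commands '[{"xyz": [-0.0007, -0.0002, 0], "turn": 0}, {"xyz": [-0.0007, -0.0002, 0], "turn": 0}]'

```text
t: 10.25
tcp_pos: [0.6057, 0.1349, 0.0843]
tool_rot: [-0.144, 0.99, 0.0, 0.003]
contact_force: [9.9, 2.4, 1.4]
gripper_width: -0.0
gripper_force: 4.6
```

```bash
python3 b.py|head -4
```

```text
10.25 [0.60574329 0.13490224 0.08427926] [9.88188765 2.36943995 1.39578448]
-0.024 333 266 [21 23 25]
-0.02 325 266 [244 240 245]
-0.016 316 266 [244 240 245]
```

Emit:
step_arm --commands '[{"xyz": [-0.0006, -0.0002, 0], "turn": 0}, {"xyz": [-0.0006, -0.0002, 0], "turn": 0}]'

```text
t: 10.5
tcp_pos: [0.6052, 0.1347, 0.0843]
tool_rot: [-0.144, 0.99, 0.0, 0.003]
contact_force: [8.9, 1.9, 2.2]
gripper_width: 0.0
gripper_force: 4.7
```

```bash
python3 b.py|head -4
```

```text
10.5 [0.60517694 0.13472084 0.08431081] [8.88277817 1.90554134 2.23681289]
-0.024 333 267 [22 23 26]
-0.02 325 267 [244 239 244]
-0.016 316 267 [244 240 245]
```

Emit:
step_arm --commands '[{"xyz": [-0.0005, -0.00015, 0], "turn": 0}, {"xyz": [-0.0005, -0.00015, 0], "turn": 0}]'

```text
t: 10.75
tcp_pos: [0.6048, 0.1346, 0.0843]
tool_rot: [-0.144, 0.99, 0.0, 0.003]
contact_force: [9.4, 2.9, 1.9]
gripper_width: -0.0004
gripper_force: 4.8
```

```bash
python3 b.py|head -4
```

```text
10.75 [0.60478513 0.13460856 0.0843179 ] [9.44333195 2.86019942 1.86645961]
-0.024 333 267 [22 21 24]
-0.02 325 267 [244 240 245]
-0.016 316 267 [244 238 244]
```

Emit:
step_arm --commands '[{"xyz": [-0.0005, -0.00015, 0], "turn": 0}, {"xyz": [-0.0005, -0.00015, 0], "turn": 0}]'

```text
t: 11.0
tcp_pos: [0.6047, 0.1346, 0.0845]
tool_rot: [-0.144, 0.99, 0.001, 0.004]
contact_force: [10.3, 2.9, 2.0]
gripper_width: 0.0
gripper_force: 5.2
```

```bash
python3 b.py|head -4;  python3 - <<'E'
from h import *
d=pickle.load(open('pics/wrist.pkl','rb'));cv2.imwrite('pics/w4.png',cv2.resize(d['frame'][100:300,180:380][...,::-1],(600,600)))
E
```

```text
11.0 [0.60465724 0.13456035 0.08446662] [10.31912109  2.93530196  1.97690449]
-0.024 333 267 [22 22 25]
-0.02 325 267 [245 240 245]
-0.016 316 267 [244 239 245]
```

View pics/w4.png

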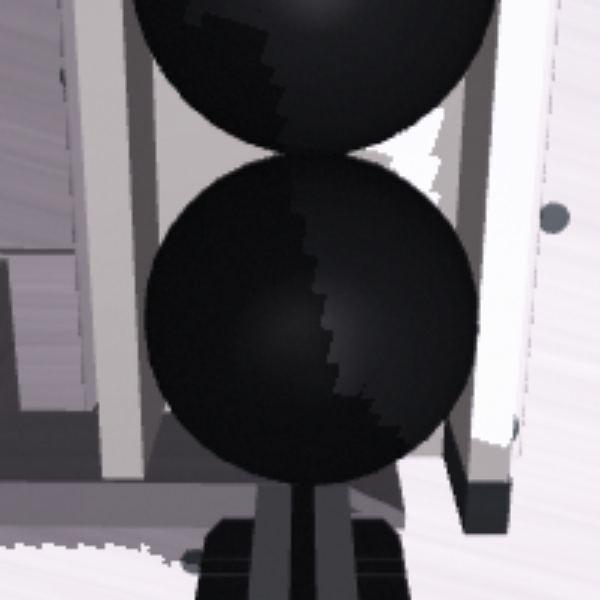

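The blade nose has advanced past the ball's centreline to (400,505), and only the bevel still rubs the ball. It needs a touch more.

Emit:
step_arm --commands '[{"xyz": [-0.0005, -0.00015, 0], "turn": 0}, {"xyz": [-0.0005, -0.00015, 0], "turn": 0}]'

```text
t: 11.25
tcp_pos: [0.6046, 0.1346, 0.0847]
tool_rot: [-0.144, 0.99, 0.001, 0.004]
contact_force: [11.1, 3.1, 2.5]
gripper_width: 0.0
gripper_force: 5.6
```

```bash
python3 b.py|head -4
```

```text
11.25 [0.60456141 0.13455136 0.08465014] [11.14638159  3.08848029  2.49328543]
-0.024 333 267 [22 23 26]
-0.02 325 267 [245 240 245]
-0.016 316 267 [244 239 245]
```

Run:
```python
from h import *
d=pickle.load(open('pics/wrist.pkl','rb')); c,r=circ(d,(283.5,207),55.5,70); print(c,r); p=onz(d,*c,.073); print(p)
f=np.array([-.9593,-.2825,0]);y=np.array([.2825,-.9593,0]);J=np.array([.5811,.1274,.073])
print('moved',(p-J)@f*1e3,(p-J)@y*1e3)
# blade nose and wall-front features at blade-top height
for n,u,v in(('nose rear',180+395/3,100+465/3),('nose front',180+405/3,100+522/3),('blade rear edge',180+50/3,100+482/3),('blade front',180+50/3,100+513/3),('wall end L',180+125/3,100+477/3),('wall end R',180+490/3,100+480/3)):
    q=onz(d,u,v,.076); print(n,(q-J)@f*1e3+24,(q-J)@y*1e3)
```

```text
[282.9375 205.8125] 55.4125
[0.57534035 0.12584848 0.073     ]
moved 5.963542067498755 -0.13872510206958086
nose rear 6.581541954653169 -13.663374834832505
nose front -3.559271107586678 -15.56796756964476
blade rear edge 3.534126285165886 40.439076009552714
blade front -1.997482194390951 40.86727513342294
wall end L 4.429157588712247 28.61119826033791
wall end R 3.9697414527624986 -28.658395854276858
```

The blade spans the outlet with its nose at y −14 mm. It was near +8 mm at opening 0.021, so it has travelled about 21 mm and is shut. The blade's rear edge is at x ≈ 3.5 and the ball at ≈ 30. I'll ease off gently.

Emit:
step_arm --commands '[{"xyz": [0.001, 0.0003, 0], "turn": 0}, {"xyz": [0.002, 0.0006, 0], "turn": 0}, {"xyz": [0.003, 0.0009, 0], "turn": 0}, {"xyz": [0.004, 0.0012, 0], "turn": 0}, {"xyz": [0.005, 0.0015, 0], "turn": 0}]'

```text
t: 11.8
tcp_pos: [0.6071, 0.1353, 0.0838]
tool_rot: [-0.144, 0.99, 0.0, 0.002]
contact_force: [4.8, 1.7, 3.8]
gripper_width: 0.0003
gripper_force: 2.5
```

Emit:
step_arm --commands '[{"xyz": [0.002, 0.0006, 0], "turn": 0}, {"xyz": [0.004, 0.0012, 0], "turn": 0}, {"xyz": [0.007, 0.002, 0], "turn": 0}, {"xyz": [0.02, 0.006, 0], "turn": 0}, {"xyz": [0.04, 0.012, 0.005], "turn": 0}]'

```text
t: 12.3
tcp_pos: [0.6442, 0.1464, 0.087]
tool_rot: [-0.144, 0.99, -0.0, -0.002]
contact_force: [0.3, 0.4, 0.2]
gripper_width: -0.0002
gripper_force: 0.0
```

Emit:
step_arm --commands '[{"xyz": [0.01, 0.003, 0.04], "turn": 0}, {"xyz": [0.01, 0.003, 0.06], "turn": 0}, {"xyz": [0.01, 0.003, 0.06], "turn": 0}]'

```text
t: 12.6
tcp_pos: [0.6571, 0.1501, 0.1506]
tool_rot: [-0.144, 0.99, 0.0, 0.002]
contact_force: [-0.6, 0.2, -1.0]
gripper_width: 0.0002
gripper_force: 0.0
```

Run:
```python
from h import *
d=snap('wrist'); print(d['s']['t'],d['s']['tcp_pos'],d['s']['contact_force'])
u,v=map(int,px(d,(.59,.13,.073)));u=max(u,100);v=max(v,100); c=d['frame'][v-100:v+100,u-100:u+100]
print(u,v); cv2.imwrite('pics/w5.png',cv2.resize(c[...,::-1],(600,600)))
```

```text
12.6 [0.65710609 0.1501495  0.1506117 ] [-0.5673564   0.19671028 -0.98182913]
281 105
```

View pics/w5.png

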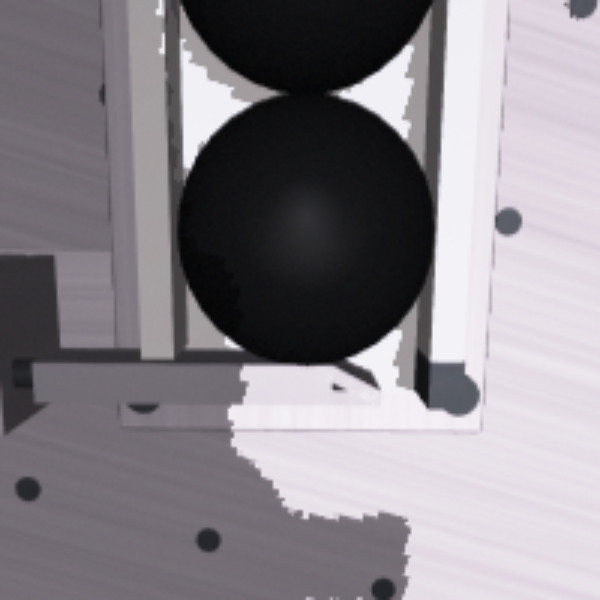

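The crop shows the blade across the outlet: rear edge flat to (335,362), bevel to the nose at (380,395). The ball, centred at (307,228), rests on the flat. With the nose 21 mm further on than at the jam, the shutter is shut. Next the spare ball.

Emit:
step_arm --commands '[{"xyz": [0.003, -0.043, 0.02], "turn": 0}, {"xyz": [0.006, -0.088, 0.04], "turn": 0}, {"xyz": [0.009, -0.134, 0.06], "turn": 0}, {"xyz": [0.012, -0.182, 0.07], "turn": 0}, {"xyz": [0.015, -0.23, 0.07], "turn": 0}]' --gripper 0 --force 25

```text
t: 13.15
tcp_pos: [0.6703, -0.082, 0.2183]
tool_rot: [-0.144, 0.99, -0.0, 0.0]
contact_force: [-0.2, 1.0, 0.0]
gripper_width: 0.0725
gripper_force: 0.0
```

Emit:
step_arm --commands '[{"xyz": [0.003, -0.045, 0], "turn": 0}, {"xyz": [0.005, -0.09, 0], "turn": 0}, {"xyz": [0.008, -0.13, 0], "turn": 0}, {"xyz": [0.008, -0.13, 0], "turn": 0}, {"xyz": [0.008, -0.13, 0], "turn": 0}]'

```text
t: 13.65
tcp_pos: [0.6774, -0.2111, 0.216]
tool_rot: [-0.142, 0.99, 0.001, -0.001]
contact_force: [1.3, 1.1, -0.7]
gripper_width: 0.085
gripper_force: 0.0
```

Run:
```python
from h import *
import time
d=snap('wrist'); print(d['s']['t'],d['s']['tcp_pos'],d['s']['tool_rot'],d['s']['gripper_width'])
g=px(d,(.649,-.223,.04)); print(g); m=d['frame'].max(2)<45; ce,st,_=blob(d,g,m); print(ce,st,onz(d,*ce,.04))
c,r=circ(d,g,st[2]/2); print(c,r,onz(d,*c,.04))
gc=px(d,(.457,-.247,.07)); print('cup px',gc)
cv2.imwrite('pics/w6.png',cv2.resize(d['frame'][...,::-1],(784,588)))
```

```text
13.65 [ 0.67739074 -0.21110854  0.21598364] [-1.42461725e-01  9.89799040e-01  6.21260389e-04 -1.45968191e-03] 0.0850058554049551
(np.float64(277.54284250096083), np.float64(145.55665960186226))
[277.09848794 144.98038414] [ 250  117   55   57 2447] [ 0.64861889 -0.22352231  0.04      ]
[277.1875 145.1875] 27.9 [ 0.6487735  -0.22339502  0.04      ]
cup px (np.float64(325.1309349161285), np.float64(-146.46956706900238))
```

View pics/w6.png

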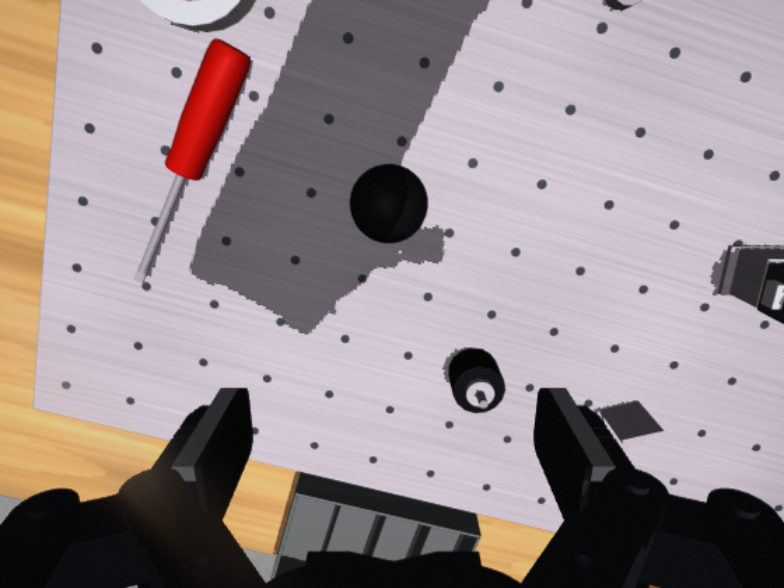

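The spare ball is at (388,203), its circle fits at (0.6487, −0.2234), and the fingers' lanes are clear of screwdriver and encoder. I'll approach it.

Emit:
step_arm --commands '[{"xyz": [-0.015, -0.006, -0.03], "turn": 0}, {"xyz": [-0.03, -0.013, -0.07], "turn": 0}, {"xyz": [-0.03, -0.013, -0.11], "turn": 0}, {"xyz": [-0.03, -0.013, -0.13], "turn": 0}, {"xyz": [-0.03, -0.013, -0.13], "turn": 0}]'

```text
t: 14.2
tcp_pos: [0.6465, -0.2199, 0.0842]
tool_rot: [-0.145, 0.989, 0.002, -0.003]
contact_force: [-1.4, -0.2, -0.6]
gripper_width: 0.0853
gripper_force: 0.0
```

Emit:
step_arm --commands '[{"xyz": [0, 0, 0], "turn": 0}]'

```text
t: 14.3
tcp_pos: [0.649, -0.2215, 0.0882]
tool_rot: [-0.145, 0.989, 0.0, -0.0]
contact_force: [0.0, -0.4, 0.4]
gripper_width: 0.0855
gripper_force: 0.0
```

Emit:
step_arm --commands '[{"xyz": [-0.0005, -0.002, -0.02], "turn": 0}, {"xyz": [-0.0005, -0.002, -0.045], "turn": 0}, {"xyz": [-0.0005, -0.002, -0.062], "turn": 0}, {"xyz": [-0.0005, -0.002, -0.07], "turn": 0}, {"xyz": [-0.0005, -0.002, -0.071], "turn": 0}]'

```text
t: 14.8
tcp_pos: [0.6486, -0.2247, 0.0174]
tool_rot: [-0.144, 0.99, -0.0, 0.0]
contact_force: [-0.4, -0.2, -0.4]
gripper_width: 0.0854
gripper_force: 0.0
```

Emit:
step_arm --commands '[{"xyz": [0, 0, 0], "turn": 0}, {"xyz": [0, 0, 0], "turn": 0}]'

```text
t: 15.0
tcp_pos: [0.649, -0.2253, 0.0184]
tool_rot: [-0.144, 0.99, -0.0, 0.001]
contact_force: [0.4, -0.1, 0.3]
gripper_width: 0.0852
gripper_force: 0.0
```

Emit:
step_arm --commands '[{"xyz": [0, 0, 0], "turn": 0}, {"xyz": [0, 0, 0], "turn": 0}, {"xyz": [0, 0, 0], "turn": 0}, {"xyz": [0, 0, 0], "turn": 0}, {"xyz": [0, 0, 0], "turn": 0}]' --gripper 1 --force 25

```text
t: 15.5
tcp_pos: [0.6479, -0.2233, 0.0176]
tool_rot: [-0.144, 0.99, 0.001, -0.0]
contact_force: [-4.6, 4.9, 7.4]
gripper_width: 0.0487
gripper_force: 24.6
```

Emit:
step_arm --commands '[{"xyz": [0, 0, 0.002], "turn": 0}, {"xyz": [0, 0, 0.005], "turn": 0}, {"xyz": [0, 0, 0.01], "turn": 0}, {"xyz": [0, 0, 0.02], "turn": 0}, {"xyz": [0, 0, 0.02], "turn": 0}]'

```text
t: 16.0
tcp_pos: [0.6491, -0.2258, 0.0387]
tool_rot: [-0.143, 0.99, -0.001, 0.001]
contact_force: [0.4, 0.1, -0.6]
gripper_width: 0.0486
gripper_force: 26.0
```

Emit:
step_arm --commands '[{"xyz": [0, 0, 0.02], "turn": 0}, {"xyz": [0, 0, 0.05], "turn": 0}, {"xyz": [0, 0, 0.09], "turn": 0}, {"xyz": [0, 0, 0.11], "turn": 0}, {"xyz": [0, 0, 0.11], "turn": 0}]'

```text
t: 16.5
tcp_pos: [0.65, -0.226, 0.1509]
tool_rot: [-0.143, 0.99, -0.001, 0.003]
contact_force: [0.3, 0.7, -1.4]
gripper_width: 0.0486
gripper_force: 26.3
```

Run:
```python
from h import *
d=snap('wrist'); s=d['s']; print(s['t'],s['tcp_pos'],s['tool_rot'],s['gripper_width'],s['gripper_force'],s['contact_force'])
t=pickle.load(open('pics/top.pkl','rb'))
# white cup in the first top view, and now in wrist view
fr=t['frame'].astype(int); c,r=circ(t,(335.5,246),7.5,15); print('top',c,r,onz(t,*c,.07))
g=px(d,onz(t,*c,.07)); print('cup px',g)
for dz in(.015,.025,.03): 
    b=px(d,s['tcp_pos']+[0,0,dz]); print(dz,b)
cv2.imwrite('pics/w7.png',cv2.resize(d['frame'][...,::-1],(784,588)))
```

```text
16.5 [ 0.64997553 -0.22597838  0.1509016 ] [-0.14346308  0.98965024 -0.00143935  0.00294451] 0.04864471821233921 26.27985656261444 [ 0.2551459   0.73887306 -1.43837199]
top [333.3125 246.5625] 7.2 [ 0.45222964 -0.24035468  0.07      ]
cup px (np.float64(370.541650196863), np.float64(-158.9951332107152))
0.015 (np.float64(283.194640291374), np.float64(296.9891115239552))
0.025 (np.float64(283.29531319661857), np.float64(311.8467489987061))
0.03 (np.float64(283.3509880762658), np.float64(320.06343030177607))
```

View pics/w7.png

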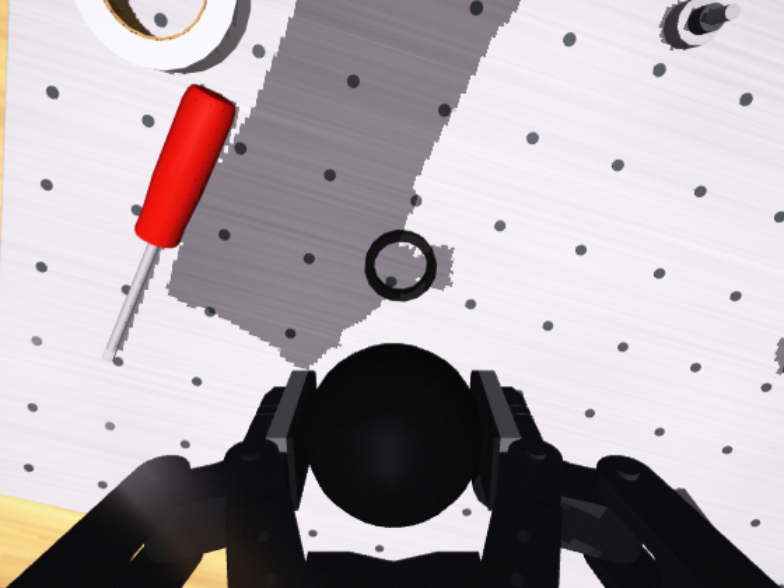

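The ball is held centred between the pads at (393,435), and the ring at (401,265) is empty. I'll go towards the cup and measure it numerically.

Emit:
step_arm --commands '[{"xyz": [-0.03, 0, 0.02], "turn": 0}, {"xyz": [-0.07, 0, 0.04], "turn": 0}, {"xyz": [-0.11, 0, 0.06], "turn": 0}, {"xyz": [-0.12, 0, 0.06], "turn": 0}, {"xyz": [-0.12, 0, 0.06], "turn": 0}]'

```text
t: 17.05
tcp_pos: [0.5264, -0.2254, 0.2067]
tool_rot: [-0.143, 0.99, 0.0, -0.0]
contact_force: [0.6, -0.4, -1.0]
gripper_width: 0.0482
gripper_force: 26.4
```

Emit:
step_arm --commands '[{"xyz": [0, 0, 0], "turn": 0}, {"xyz": [0, 0, 0], "turn": 0}]'

```text
t: 17.25
tcp_pos: [0.529, -0.2246, 0.2057]
tool_rot: [-0.144, 0.99, 0.0, -0.0]
contact_force: [-0.6, 0.3, -1.0]
gripper_width: 0.0488
gripper_force: 26.4
```

```bash
cat > c.py <<'E'
from h import *
d=snap('wrist'); s=d['s']; print(s['t'],s['tcp_pos'],s['gripper_width'],s['gripper_force'])
g=px(d,(.4555,-.243,.07)); o,_=ray(d,*g); r=.0205*d['fx']/((o-[.4555,-.243,.07])@(-cam(d)[0][:,2])); print('pred',g,r)
x,y=map(int,g); R0=int(r*2.2); x0,y0=max(0,x-R0),max(0,y-R0); w=d['frame'][y0:y+R0,x0:x+R0]
G=cv2.GaussianBlur(cv2.resize(cv2.cvtColor(w,cv2.COLOR_RGB2GRAY),None,fx=4,fy=4,interpolation=2),(5,5),1)
for p1 in(20,40,80):
  for rr in(.0205,.0155):
    q=4*r*rr/.0205; H=cv2.HoughCircles(G,cv2.HOUGH_GRADIENT,1.5,8,param1=p1,param2=15,minRadius=int(q*.93),maxRadius=int(q*1.07))
    if H is not None:
      for k in H[0][:2]:
        u,v=(k[0]-1.5)/4+x0,(k[1]-1.5)/4+y0; print(p1,rr,u.round(1),v.round(1),(k[2]/4).round(1),onz(d,u,v,.070).round(4))
b,rb=circ(d,(281,311),61,80); dep=.025/np.sin(np.arctan(rb/d['fx'])); print('ball',b,rb,onz(d,*b,s['tcp_pos'][2]+.023))
E
python3 c.py
```

```text
17.25 [ 0.52903239 -0.22455118  0.20568861] 0.04882854094015845 26.426737904548645
pred (np.float64(286.1867658356603), np.float64(93.38443729560755)) 27.634856767709362
20 0.0205 280.6 91.7 29.3 [ 0.4555 -0.2473  0.07  ]
20 0.0205 277.9 91.3 28.9 [ 0.4558 -0.2493  0.07  ]
20 0.0155 279.1 92.4 21.2 [ 0.4564 -0.2483  0.07  ]
20 0.0155 278.3 90.6 20.0 [ 0.4553 -0.2492  0.07  ]
40 0.0205 280.6 91.7 29.3 [ 0.4555 -0.2473  0.07  ]
40 0.0205 277.9 91.3 28.9 [ 0.4558 -0.2493  0.07  ]
40 0.0155 279.1 92.4 21.2 [ 0.4564 -0.2483  0.07  ]
40 0.0155 281.3 91.7 21.6 [ 0.4554 -0.2468  0.07  ]
80 0.0205 280.6 91.7 29.3 [ 0.4555 -0.2473  0.07  ]
80 0.0205 277.9 91.3 28.9 [ 0.4558 -0.2493  0.07  ]
80 0.0155 279.1 92.4 21.2 [ 0.4564 -0.2483  0.07  ]
80 0.0155 281.3 91.7 21.6 [ 0.4554 -0.2468  0.07  ]
ball [283.3125 310.6875] 66.375 [ 0.53007587 -0.22433883  0.22868861]
```

Emit:
step_arm --commands '[{"xyz": [-0.007, -0.003, -0.02], "turn": 0}, {"xyz": [-0.014, -0.006, -0.045], "turn": 0}, {"xyz": [-0.014, -0.006, -0.045], "turn": 0}, {"xyz": [-0.014, -0.006, -0.045], "turn": 0}]'

```text
t: 17.7
tcp_pos: [0.5146, -0.2309, 0.1616]
tool_rot: [-0.144, 0.99, 0.0, -0.0]
contact_force: [1.0, 0.4, -0.8]
gripper_width: 0.0485
gripper_force: 26.4
```

```bash
sed -i 's/-.243,/-.248,/g' c.py
cat >> c.py <<'E'
E=cv2.Canny(cv2.cvtColor(d['frame'],cv2.COLOR_RGB2GRAY),40,120)
vv,uu=np.nonzero(E); P=np.array([onz(d,u,v,.07)[:2] for u,v in zip(uu,vv) if np.hypot(u-g[0],v-g[1])<1.6*r])
c=np.array([.4557,-.248])
for R1 in(.0205,.0155):
  cc=c.copy()
  for tol in(.004,.002,.0015,.001,.001):
    q=P-cc; k=abs(np.hypot(*q.T)-R1)<tol
    A=np.c_[2*P[k],np.ones(k.sum())]; sol=np.linalg.lstsq(A,(P[k]**2).sum(1),rcond=None)[0]; cc=sol[:2]
  print('fit',R1,cc,np.sqrt(sol[2]+cc@cc),k.sum())
E
python3 c.py
```

```text
17.7 [ 0.514592   -0.23090054  0.16161043] 0.048539345698405865 26.40339195728302
pred (np.float64(282.73647036932186), np.float64(118.85159345270952)) 32.11623344288931
20 0.0205 281.9 119.4 32.4 [ 0.456  -0.2484  0.07  ]
20 0.0205 279.7 119.1 34.0 [ 0.4562 -0.2498  0.07  ]
20 0.0155 281.9 119.8 24.0 [ 0.4562 -0.2483  0.07  ]
20 0.0155 280.8 117.6 24.7 [ 0.4551 -0.2494  0.07  ]
40 0.0205 281.9 119.4 32.4 [ 0.456  -0.2484  0.07  ]
40 0.0205 279.7 119.1 34.0 [ 0.4562 -0.2498  0.07  ]
40 0.0155 281.9 120.9 23.1 [ 0.4569 -0.2481  0.07  ]
40 0.0155 281.6 118.3 23.5 [ 0.4554 -0.2488  0.07  ]
80 0.0205 281.9 119.4 32.4 [ 0.456  -0.2484  0.07  ]
80 0.0205 279.7 119.1 34.0 [ 0.4562 -0.2498  0.07  ]
80 0.0155 281.9 120.9 23.1 [ 0.4569 -0.2481  0.07  ]
80 0.0155 281.6 118.3 23.5 [ 0.4554 -0.2488  0.07  ]
ball [280.6875 307.6875] 62.6625 [ 0.51460367 -0.23206439  0.18461043]
fit 0.0205 [ 0.45646675 -0.24840935] 0.020480807195224604 241
fit 0.0155 [ 0.45643423 -0.2482752 ] 0.015432248393919183 115
```

Cup fit: (0.4564, −0.2484), with rim radii of 20.5 and 15.4 mm, as specified. I'll go over it and lower.

Emit:
step_arm --commands '[{"xyz": [-0.03, -0.009, 0], "turn": 0}, {"xyz": [-0.0586, -0.0171, -0.01], "turn": 0}, {"xyz": [-0.0586, -0.0171, -0.035], "turn": 0}, {"xyz": [-0.0586, -0.0171, -0.055], "turn": 0}, {"xyz": [-0.0586, -0.0171, -0.06], "turn": 0}]'

```text
t: 18.25
tcp_pos: [0.4559, -0.248, 0.1014]
tool_rot: [-0.144, 0.99, 0.0, -0.0]
contact_force: [-0.2, -0.5, -1.1]
gripper_width: 0.0489
gripper_force: 26.4
```

Emit:
step_arm --commands '[{"xyz": [0, 0, 0], "turn": 0}, {"xyz": [0, 0, 0], "turn": 0}, {"xyz": [0, 0, 0], "turn": 0}]'

```text
t: 18.55
tcp_pos: [0.4564, -0.2484, 0.1029]
tool_rot: [-0.144, 0.99, -0.0, 0.001]
contact_force: [-0.0, 0.2, -0.3]
gripper_width: 0.0483
gripper_force: 26.4
```

Emit:
step_arm --commands '[{"xyz": [-0.0005, 0, -0.012], "turn": 0}, {"xyz": [-0.0005, 0, -0.022], "turn": 0}, {"xyz": [-0.0005, 0, -0.028], "turn": 0}, {"xyz": [-0.0005, 0, -0.03], "turn": 0}, {"xyz": [-0.0005, 0, -0.03], "turn": 0}]'

```text
t: 19.05
tcp_pos: [0.4549, -0.2482, 0.0717]
tool_rot: [-0.144, 0.99, 0.0, -0.0]
contact_force: [0.2, -0.9, -0.3]
gripper_width: 0.0491
gripper_force: 26.4
```

Emit:
step_arm --commands '[{"xyz": [0, 0, -0.001], "turn": 0}, {"xyz": [0, 0, -0.002], "turn": 0}, {"xyz": [0, 0, -0.002], "turn": 0}]'

```text
t: 19.35
tcp_pos: [0.455, -0.2483, 0.07]
tool_rot: [-0.144, 0.99, -0.0, 0.0]
contact_force: [-0.5, -0.2, -0.7]
gripper_width: 0.0486
gripper_force: 26.4
```

Emit:
step_arm --commands '[{"xyz": [0, 0, -0.001], "turn": 0}, {"xyz": [0, 0, -0.001], "turn": 0}]'

```text
t: 19.55
tcp_pos: [0.455, -0.2482, 0.0689]
tool_rot: [-0.144, 0.99, -0.0, 0.0]
contact_force: [1.0, -0.7, -1.2]
gripper_width: 0.0486
gripper_force: 26.4
```

Emit:
step_arm --commands '[{"xyz": [0, 0, -0.001], "turn": 0}, {"xyz": [0, 0, -0.001], "turn": 0}]'

```text
t: 19.75
tcp_pos: [0.4552, -0.2483, 0.0681]
tool_rot: [-0.144, 0.99, -0.0, 0.0]
contact_force: [-0.7, 0.4, 2.4]
gripper_width: 0.0484
gripper_force: 26.7
```

Emit:
step_arm --commands '[{"xyz": [0.0003, 0, -0.001], "turn": 0}, {"xyz": [0.0003, 0, -0.001], "turn": 0}]'

```text
t: 19.95
tcp_pos: [0.4554, -0.2483, 0.0676]
tool_rot: [-0.144, 0.99, -0.0, 0.0]
contact_force: [-2.9, 1.6, 12.0]
gripper_width: 0.0487
gripper_force: 27.3
```

Emit:
step_arm --commands '[{"xyz": [0, 0, 0], "turn": 0}, {"xyz": [0, 0, 0], "turn": 0}, {"xyz": [0, 0, 0], "turn": 0}, {"xyz": [0, 0, 0], "turn": 0}]' --gripper 0.25 --force 20

```text
t: 20.35
tcp_pos: [0.4552, -0.2482, 0.0667]
tool_rot: [-0.144, 0.99, 0.0, -0.0]
contact_force: [-0.1, -0.7, 0.3]
gripper_width: 0.0639
gripper_force: 0.0
```

Released with no residual force. I'll open fully, check the ball, then rise.

Emit:
step_arm --commands '[{"xyz": [0, 0, 0], "turn": 0}, {"xyz": [0, 0, 0], "turn": 0}, {"xyz": [0, 0, 0], "turn": 0}]' --gripper 0

```text
t: 20.65
tcp_pos: [0.4553, -0.2482, 0.0668]
tool_rot: [-0.144, 0.99, 0.0, -0.0]
contact_force: [1.2, -0.9, 0.6]
gripper_width: 0.0851
gripper_force: 0.0
```

Emit:
step_arm --commands '[{"xyz": [0, 0, 0.01], "turn": 0}, {"xyz": [0, 0, 0.03], "turn": 0}, {"xyz": [0, 0, 0.06], "turn": 0}, {"xyz": [0, 0, 0.1], "turn": 0}, {"xyz": [0.03, 0, 0.13], "turn": 0}]'

```text
t: 21.15
tcp_pos: [0.4823, -0.2492, 0.1999]
tool_rot: [-0.142, 0.99, -0.0, -0.001]
contact_force: [1.5, -0.9, 0.1]
gripper_width: 0.0849
gripper_force: 0.0
```

Emit:
step_arm --commands '[{"xyz": [0.04, 0.02, 0], "turn": 0}, {"xyz": [0.08, 0.04, 0], "turn": 0}, {"xyz": [0.08, 0.04, 0], "turn": 0}, {"xyz": [0.08, 0.04, 0], "turn": 0}]'

```text
t: 21.55
tcp_pos: [0.5656, -0.2074, 0.197]
tool_rot: [-0.145, 0.989, 0.0, -0.0]
contact_force: [-0.1, -0.7, 0.0]
gripper_width: 0.0853
gripper_force: 0.0
```

Run:
```python
from h import *
d=snap('wrist'); s=d['s']; print(s['t'],s['tcp_pos'],s['contact_force'],s['gripper_width'])
g=px(d,(.4564,-.2484,.09)); m=d['frame'].max(2)<45; ce,st,_=blob(d,g,m); print(g,ce,st,onz(d,*ce,.09))
o,_=ray(d,*ce); print('z from size',onz(d,*ce,.09), 'exp dia px',.05*d['fx']/np.linalg.norm(o-[.4564,-.2484,.09]))
t=snap('top'); sc=snap('scene')
rs=[ray(d,*ce)]
for v in(t,sc):
    q=px(v,(.4564,-.2484,.09)); ce2,st2,_=blob(v,q,v['frame'].max(2)<50); print(q,ce2,st2,onz(v,*ce2,.09)); rs.append(ray(v,*ce2))
print('tri',tri(rs))
# feeder: lead ball and blade in top view vs predicted
f=np.array([-.9593,-.2825,0]);y=np.array([.2825,-.9593,0]);J=np.array([.5811,.1274,.076])
for yy in(.02,.01,0,-.008,-.02): 
    u,w=px(t,J-.024*f+yy*y); print(yy,t['frame'][int(round(w)),int(round(u))])
```

```text
21.55 [ 0.56557493 -0.20737219  0.19704357] [-0.14990611 -0.66417774  0.00225241] 0.0853427970785671
(np.float64(269.3014260892645), np.float64(27.045614991054066)) [269.30646207  30.9591528 ] [ 230    0   79   69 4627] [ 0.45853988 -0.24778269  0.09      ]
z from size [ 0.45853988 -0.24778269  0.09      ] exp dia px 71.11533376143728
(np.float64(337.07613607342915), np.float64(244.35029691588497)) [381.11764706 215.64705882] [377 212   7  11  17] [ 0.54373161 -0.37319187  0.09      ]
(np.float64(204.9841606460916), np.float64(235.43193052282712)) [204.88273616 235.48208469] [196 226  19  20 307] [ 0.4563453  -0.24867263  0.09      ]
tri [ 0.50450629 -0.29557911  0.18187217]
0.02 [128 122 128]
0.01 [132 127 131]
0 [109 103 111]
-0.008 [129 122 129]
-0.02 [153 147 154]
```

The ball sits in the cup: the scene view gives (0.4563, −0.2487) at seat height. Handing in.

```bash
python3 -c "
from plant import *
print(job_done())"
```

```text
the job is handed in; nothing more can be done
None
```

The shutter is shut with the row resting on it, the spare ball is seated in the white cup, and the job was handed in at about 21.7 s; the highest push on the lead ball was about 14 N (limit 15 N), during the first attempt, which I backed off.

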